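# Seat an engraving block and snap the toggle clamp shut

### The job

Push the brass block lying in the fixture's channel along it with the fingertips until it is fully home against the end stop, then push the clamp's lever away from you, over its dead point, until it snaps down into lock and the clamp's foot bears on the block. Only push: do not lift or tip the block out of its channel, and leave the other things on the bench where they are.

Things in the scene. Friction and masses are not known exactly. Their poses are not given: they have to be found in the camera images.
- fixture: clamping fixture bolted to the bench: dark steel base plate 285 x 155 x 12 mm with a channel and a toggle clamp. Origin on the bench under the clamp, on the channel's centre line; +x along the channel to the end stop and on past the clamp, away from the robot; +y left (lever side). Plate spans x -165 to 120, y -60 to 95 mm; the clamp's body x -1 to 54, y -19 to 43 mm, up to 70 mm high, and its spring strut x to 115, y -50 mm, 65 high
- channel_mouth (a point): centre of the channel's open end, on its floor (the plate's flat top, 12 mm above the bench), at fixture x = -150 mm. The channel runs from here along the fixture's +x for 135 mm to the end stop; it is 54 mm wide, between two rails 10 mm wide and 6 mm high
- stop_face (a point): centre of the end stop's face at the far end of the channel (fixture x = -15 mm), 6 mm above the channel's floor; the stop is 18 mm high. The block is fully home when its end lies flat on this face, that is, with its centre 40 mm before it
- block: brass engraving block, 80 (x) x 50 (y) x 12 (z) mm, about 0.4 kg, loose, lying flat in the fixture's channel, 20 to 45 mm short of the end stop; origin at the centre of its underside, x along the channel. It slides under a few newtons
- block_center (a point): centre of the brass block; its end faces lie 40 mm to either side along the channel, its top 6 mm above
- lever (a joint): angle of the clamp's lever, rad. 0 = open, leaning 26 degrees back towards the robot; grows as its top is pushed along the fixture's +x; upright at 0.45; dead point near 0.7; 1.55 = locked, 63 degrees over to the far side, on its stop. A spring throws it to the nearer end from either side of the dead point. Starting it takes some 5 to 10 N at the grip, then less and less up to the dead point
- lever_tip (a point): centre of the end of the lever's black grip, 115 mm from the hinge. The grip is 58 mm long, 24 mm wide (fixture y) and 16 mm thick, the stem below it 12 mm wide and 8 mm thick. Open, the tip is 160 mm above the bench and 50 mm nearer the robot than the hinge; upright 171 mm high; locked 108 mm
- lever_hinge (a point): the lever's hinge: fixture x = 25, y = 60 mm, 56 mm above the bench; its axis is the fixture's y, so the lever swings in the upright plane through this point along the fixture's x
- foot: the clamp's sprung foot, a black pad 18 mm across, its face 35 mm from this origin at the end of the clamp's arm. The lever drives the arm. Open: the arm stands upright on the centre line at fixture x = 2 to 22 mm, up to 135 mm high, the foot sticking out to x = -23 mm at 120 mm height. Locked: the foot presses on the block's top, at fixture x = -53 mm, with about 4 N
- stick: bystander, to be left alone: a dark turned wooden setter's stick, upright, 52 mm across, 106 mm tall; origin at the centre of its underside
- jar: bystander, to be left alone: a small glass jar with a metal lid, 44 mm across, 50 mm tall; origin at the centre of its underside
- tweezers: bystander, to be left alone: dark steel tweezers lying flat, about 155 x 18 x 8 mm; origin at the middle of its underside
- graver: bystander, to be left alone: a small graver with a wooden handle, lying flat, about 130 mm long; origin at the middle of its underside
- pumice: bystander, to be left alone: a reddish pumice block 60 x 90 x 30 mm; origin at the centre of its underside
- torch: bystander, to be left alone: a red hand torch with a brass nozzle, upright, 72 mm across, about 165 mm tall; origin at the centre of its underside
- dish: bystander, to be left alone: a white ceramic dish 70 mm across, 25 mm tall; origin at the centre of its underside
Mind the look-alikes: they are no part of the job. Of the things that look like the block, the smallest one is meant.

How it is judged:
By the outcome, as a careful person would: the job done as asked, in the order asked, and still so for the second after the job is handed in, with the robot touching nothing.
It also fails if it takes over 45 s, if anything falls off the work surface, if the arm or the gripper's body presses on something with over 40 N, if the wrist force passes 120 N, or if a joint passes its speed limit or range.

### The arm

A 6-joint arm with a two-finger parallel gripper is mounted at the origin on the work surface. World frame = base frame: x ahead of the robot, y to its left, z up, the work surface at z = 0. Lengths are in m, angles in rad, forces in N, time in s.
With the tool pointing down it reaches from about 0.35 to 0.925 m from the base axis. Payload 6.4 kg.
Tool frame: the origin (TCP) lies at the centre of the arm's flange, where the gripper is bolted on; the fingertips stand r.tip_extent ahead of it and the grasp point (between the pads) lies 180 mm ahead of it (r.tip_extent is the distance from the TCP to the fingertips, in m); z points along the fingers, y is the line along which they close (so a half turn about z gives the same grasp; the last joint's range is limited). The gripper opens to 94 mm and grips with 3 to 60 N. Pads are 16 mm wide; open, the fingers measure 119 mm over their backs; the gripper's body (75 mm by 177 mm) begins 78 mm behind the grasp point.
Start: joints at [-1.36, 0.245, 1.558, -0, 1.339, -0.174], TCP at [0.244, -0.602, 0.405] pointing down, gripper open.
Joint ranges: [-3.13, 3.13], [-1.02, 2.26], [0.13, 2.54], [-0.95, 4.09], [0.21, 2.88], [-2.74, 2.74]. Speed limits (rad/s): [2.57, 2.57, 3.14, 3.14, 3.14, 3.14].

### API

Orientations are given as a 3x3 rotation matrix whose columns are the frame's x, y, z axes.
In Python, from bench import r gives the robot as it stands.
- The arm moves only by the tool drive_tool, never from a script. Its argument "motion" is text: rows parted by semicolons, each of 6 numbers parted by spaces: the shift along the tool's x, y, z in units of 30 mm (1.0 is 30 mm), then the turn, a rotation vector about the tool's x, y, z in units of 6 degrees (1.0 is 6 degrees). A call has 1 to 20 rows; each row is the pose to reach, as a shift and turn from the pose commanded when the call began, along the tool's axes at that moment; what a row does not reach only later rows make up. A row lasts 1/8 s, in which the tool goes at most 62.5 mm and 10.7 degrees, less where a joint would pass 70% of its speed; a pose out of reach is approached as far as the arm can. A call with a gripper value outside its range is refused whole. "hand" is the opening, from 0 (shut) to 1 (fully open), set as the call begins (left out, the last holds). The fingers move at their own pace and stop on an object; "force" is the grip in N (left out, the last holds). Time passes only in rows, so rows that repeat a pose let the fingers close. It gives the time, the measured TCP pose, the force, the opening and the grip force at its end, in the units of the state.
- r.get_state(): the state, without advancing time (a new reading comes with each control period).
- r.read_camera(name): name is "scene" or "top" or "wrist"; returns the picture (400x640x3 uint8, red, green, blue); there is no depth.
- r.calibration(name): a dict with "K" (3x3 intrinsics, pixels), "position" and "orientation" of the camera in the world. Camera axes: x right, y down, z forward; pixel columns grow to the right and rows downward; lengths in m; the calibration is good to about 2 mm. A picture is of the moment at which its call begins: read the wrist's pose just before it. calibration takes no time and is no camera call; for the wrist camera it gives the pose at the moment of the call.
- r.job_done(): hands the job in; it is judged then, once.
Trained networks look in the newest picture that a camera, given by its name, has taken for a name from the list of things; names that differ only in an ending like _2 or _b are one class to them, and where a whole thing is asked for, a point or a joint stands for the part that bears it (a point fixed in the world has none). Each returns a list of dicts, best first, with "p" (0 to 1); they miss things now and then, are a little off and sometimes report something else, mostly with a low value. They report only what shows in the picture. A call takes as long as a camera call. They do not tell look-alikes from the thing itself.
- r.regions_of(thing, camera): "region" (400x640 bool, what is visible of it) and "uv" ([column, row] in pixels, amid what is visible of it).
The state is a dict: "time_s": time; "joints": joint angles; "joint_vel": joint speeds; "tau": joint torques, N m; "tcp_pos": TCP position; "orientation": TCP orientation; "force": force on the tool from outside, world axes, zero at the start; "torque": the same for the moment, N m; "gripper_width": finger opening in m; "finger_force": force on a finger pad.
Only numpy, scipy, OpenCV 4.12 (cv2) and the standard library are available. Lean on these libraries where they do the work, as an engineer would, in place of code of your own. Each camera call takes 0.05 s, during which the arm holds its last target. There are 200 camera calls.

## Working session

There is one attempt and no reset: what is moved stays moved. The work goes in short steps, Python scripts to look and compute and a tool call to move; the robot and the scene stay as the last step left them, time stands still between calls to the robot, and variables do not carry over. Pictures are saved under pics/ and viewed, at most 10 in all, crops included, and the job is handed in when it is done.

Besides the shell and the picture viewer there is one more tool, called after ">>>" as a command line: name --argument value ..., lists and objects as JSON in quotes. drive_tool: Moves the arm, as the interface text tells. Its arguments: {"type":"object","properties":{"motion":{"type":"string"},"hand":{"type":"number"},"force":{"type":"number"}},"required":["motion"]}

```bash
mkdir -p pics; cat > h.py <<'E'
from bench import r
import numpy as np, cv2
def snap(n,f):
    im=r.read_camera(n); cv2.imwrite('pics/'+f,im[:,:,::-1]); return im
def ray(cal,uv):
    K=np.array(cal["K"]);d=np.linalg.inv(K)@[uv[0],uv[1],1];return np.array(cal["position"]),np.array(cal["orientation"])@d
def onz(cal,uv,z):
    p,d=ray(cal,uv);return p+d*(z-p[2])/d[2]
def proj(cal,X):
    c=np.array(cal["orientation"]).T@(np.array(X)-cal["position"]);c=np.array(cal["K"])@c;return c[:2]/c[2]
E
python3 - <<'E'
from h import *
np.set_printoptions(precision=4,suppress=True)
a=snap("top","top.png");b=snap("scene","scene.png")
cv2.imwrite('pics/both.png',cv2.resize(np.vstack([a,b]),(480,600))[:,:,::-1])
for n in("top","scene"):
    c=r.calibration(n);print(n,c)
    for t in("fixture","block","lever","foot","stick","torch","jar"):
        for q in r.regions_of(t,n)[:4]:
            print(t,q["p"],q["uv"],q["region"].sum(),onz(c,q["uv"],0.02))
print(r.tip_extent,r.get_state()["orientation"])
E
```

```text
top {'K': array([[465.6729,   0.    , 321.4812],
       [  0.    , 465.6729, 205.1957],
       [  0.    ,   0.    ,   1.    ]]), 'position': array([0.4842, 0.0132, 1.0834]), 'orientation': array([[ 0.0282, -0.9991,  0.0328],
       [-0.9994, -0.0276,  0.0203],
       [-0.0194, -0.0334, -0.9993]])}
fixture 0.94 [302.4, 173.0] 7365 [0.5917 0.0806 0.02  ]
block 0.86 [268.6, 293.5] 1476 [0.3148 0.1494 0.02  ]
block 0.75 [189.2, 253.0] 1454 [0.4012 0.3346 0.02  ]
block 0.65 [312.1, 210.6] 768 [0.5061 0.0559 0.02  ]
lever 0.61 [280.0, 164.2] 285 [0.6106 0.1327 0.02  ]
lever 0.56 [305.8, 172.7] 7526 [0.5926 0.0728 0.02  ]
stick 0.92 [383.3, 187.6] 513 [ 0.5631 -0.1051  0.02  ]
stick 0.55 [238.4, 222.0] 301 [0.4753 0.224  0.02  ]
torch 0.57 [225.9, 135.3] 1239 [0.6742 0.2597 0.02  ]
jar 0.7 [238.6, 224.0] 322 [0.4708 0.2233 0.02  ]
jar 0.23 [282.1, 164.7] 215 [0.6096 0.1278 0.02  ]
scene {'K': array([[478.4258,   0.    , 316.0736],
       [  0.    , 478.4258, 202.3947],
       [  0.    ,   0.    ,   1.    ]]), 'position': array([ 1.27  , -0.1074,  0.7762]), 'orientation': array([[ 0.1808,  0.6438, -0.7436],
       [ 0.9834, -0.1069,  0.1466],
       [ 0.0149, -0.7577, -0.6524]])}
fixture 0.78 [339.4, 264.4] 6995 [0.6132 0.0748 0.02  ]
block 0.94 [343.3, 178.2] 867 [0.3256 0.1491 0.02  ]
block 0.91 [422.6, 198.2] 905 [0.4355 0.324  0.02  ]
block 0.7 [317.4, 229.4] 508 [0.5011 0.0485 0.02  ]
lever 0.77 [364.6, 224.5] 543 [0.5032 0.1588 0.02  ]
foot 0.37 [364.6, 225.1] 621 [0.5051 0.1583 0.02  ]
stick 0.67 [256.4, 239.6] 810 [ 0.5107 -0.0908  0.02  ]
torch 0.8 [430.7, 256.7] 2246 [0.6246 0.2735 0.02  ]
jar 0.64 [386.9, 211.8] 442 [0.4694 0.2224 0.02  ]
0.1992 [[ 0.9269  0.3754  0.    ]
 [ 0.3754 -0.9269 -0.0001]
 [-0.      0.0001 -1.    ]]
```

View pics/top.png

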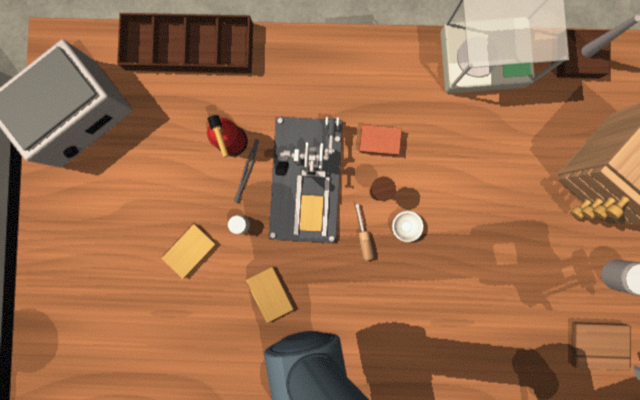

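View pics/scene.png

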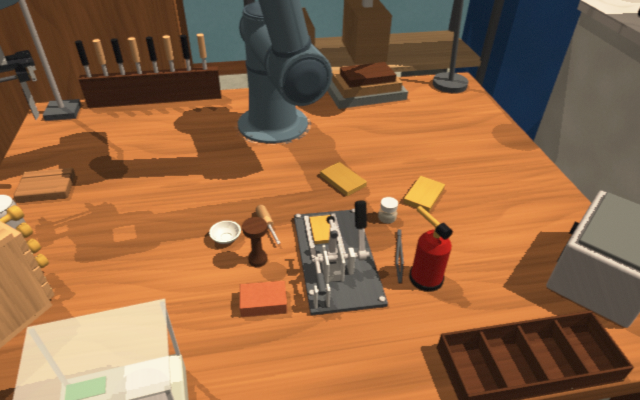

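The top view shows three brass candidates: (312,211) in the fixture channel, the smallest at 768 px, and loose look-alikes at (268,293) and (189,253). I choose (312,211). Next is one close crop to check this and fit the fixture's pose.

```bash
cat > fit.py <<'E'
from h import *
from scipy.optimize import minimize
def T(p,P):
    P=np.atleast_2d(P)/1000;c,s=np.cos(p[2]),np.sin(p[2])
    return np.c_[p[0]+c*P[:,0]-s*P[:,1],p[1]+s*P[:,0]+c*P[:,1],P[:,2]]
PL=[[-165,-60,12],[120,-60,12],[120,95,12],[-165,95,12]]
def poly(cal,p,P): return np.array([proj(cal,x) for x in T(p,P)])
def mask(cal,p,P,s=4): 
    m=np.zeros((400,640),np.uint8);cv2.fillPoly(m,[np.round(poly(cal,p,P)*256).astype(int)],1,shift=8);return m>0
E
python3 - <<'E'
from fit import *
np.set_printoptions(precision=4,suppress=True)
c=r.calibration("top");im=cv2.imread("pics/top.png");r.read_camera("top")
R=r.regions_of("fixture","top")[0]["region"]
B=min(r.regions_of("block","top")[:3],key=lambda q:q["region"].sum())["region"]
f=lambda p:-( (R|B)&mask(c,p,PL)).sum()/((R|B)|mask(c,p,PL)).sum()
best=min((minimize(f,[0.58,0.07,y],method="Nelder-Mead",options=dict(initial_simplex=np.array([.58,.07,y])+np.array([[0,0,0],[.02,0,0],[0,.02,0],[0,0,.06]]))) for y in(-.1,-.05,0,.05)),key=lambda q:q.fun)
p=best.x;print(p,best.fun)
np.save("p.npy",p)
blk=lambda x:[[x-40,-25,24],[x+40,-25,24],[x+40,25,24],[x-40,25,24]]
g=[( (B&mask(c,p,blk(x))).sum()/(B|mask(c,p,blk(x))).sum(),x) for x in range(-110,-50)];print(max(g))
x0,y0=260,105;S=4
cr=cv2.resize(im[y0:255,x0:400],None,fx=S,fy=S,interpolation=cv2.INTER_CUBIC)
for P in(PL,blk(max(g)[1]),[[-15,-27,12],[-150,-27,12],[-150,27,12],[-15,27,12]]):
    q=(poly(c,p,P)-[x0,y0]+.5)*S
    cv2.polylines(cr,[np.round(q).astype(int)],True,(0,255,0),1)
for P in([-25,60,160],[25,60,56]):
    q=(poly(c,p,[P])[0]-[x0,y0]+.5)*S;cv2.circle(cr,tuple(int(v) for v in q),5,(255,0,255),1)
cv2.imwrite("pics/crop.png",cr)
E
```

```text
[ 0.5995  0.0561 -0.0303] -0.981549815498155
(np.float64(0.9366626065773447), -99)
```

View pics/crop.png

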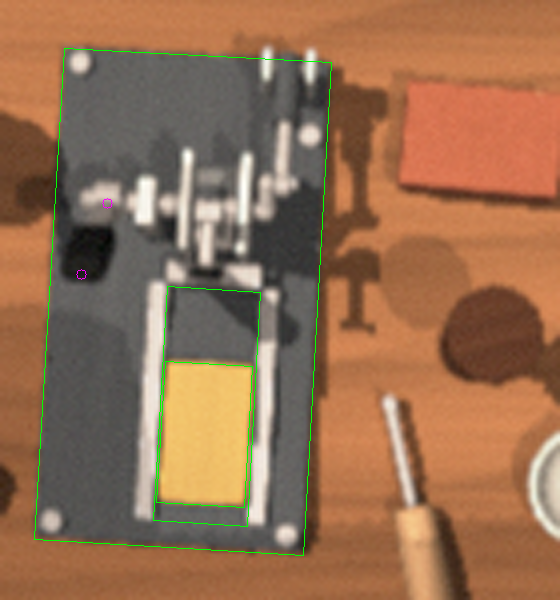

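The crop confirms the choice: the brass block lies in the channel (crop 208,433) about 44 mm short of the stop, and the fixture fit overlays well. The lever grip shows at crop (88,252). Next I work out the approach move.

```bash
cat > go.py <<'E'
from fit import *
import sys
from scipy.spatial.transform import Rotation as Ro
np.set_printoptions(precision=3,suppress=True)
p=np.load("p.npy")
def fix(tip):  # world tip-> fixture mm
    c,s=np.cos(p[2]),np.sin(p[2]);d=np.array(tip)-[p[0],p[1],0]
    return np.array([c*d[0]+s*d[1],-s*d[0]+c*d[1],d[2]])*1000
def go(x,y,z):
    s=r.get_state();R=np.array(s["orientation"]);t=T(p,[x,y,z])[0]
    c,q=np.cos(p[2]),np.sin(p[2]);W=np.array([[c,q,0],[q,-c,0],[0,0,-1]])
    tip=np.array(s["tcp_pos"])+R[:,2]*r.tip_extent
    tcp=t-W[:,2]*r.tip_extent
    print("t",s["time_s"],"tip fix",fix(tip),"F",np.array(s["force"]),"shift",R.T@(tcp-s["tcp_pos"])/.03,"turn",Ro.from_matrix(R.T@W).as_rotvec()/np.radians(6))
if __name__=="__main__": go(*map(float,sys.argv[1:4]))
E
python3 go.py -165 0 120
```

```text
t 0.95 tip fix [-335.364 -669.082  205.463] F [ 0.57   0.472 -0.494] shift [ 14.191 -18.119   2.849] turn [-0.    -0.     3.964]
```

>>> drive_tool --motion "0.5 -0.6 0 0 0 0.2;1.5 -1.9 0 0 0 0.5;2.7 -3.4 0 0 0 0.9;3.9 -4.9 0 0 0 1.3;5.1 -6.5 0 0 0 1.7;6.3 -8.1 0 0 0 2.1;7.5 -9.6 0 0 0 2.5;8.7 -11.1 0 0 0 2.8;9.9 -12.6 0 0 0 3.1;11.1 -14.1 0 0 0 3.4;12.2 -15.5 0.4 0 0 3.7;13.2 -16.8 1.2 0 0 3.96;13.9 -17.7 2.1 0 0 3.96;14.2 -18.1 2.6 0 0 3.96;14.2 -18.1 2.85 0 0 3.96;14.2 -18.1 2.85 0 0 3.96;14.2 -18.1 2.85 0 0 3.96" --hand 0 --force 20

```text
time_s: 3.08
tcp_pos: [0.4353, 0.06, 0.32]
orientation: [[1.0, -0.031, 0.002], [-0.031, -1.0, -0.0], [0.002, 0.0, -1.0]]
force: [1.3, 0.0, -0.0]
gripper_width: 0.0005
finger_force: 0.0
```

```bash
python3 - <<'E'
from go import *
c=r.calibration("wrist");im=snap("wrist","w1.png").copy()
im=im[:,:,::-1].copy()
for P in(PL,[[-139,-25,24],[-59,-25,24],[-59,25,24],[-139,25,24]],[[-15,-27,12],[-150,-27,12],[-150,27,12],[-15,27,12]]):
    cv2.polylines(im,[np.round(poly(c,p,P)).astype(int)],True,(0,255,0),1)
cv2.imwrite("pics/w1o.png",im)
go(-165,0,16)
E
```

```text
t 3.125 tip fix [-163.927   -1.098  120.851] F [-0.149 -0.099  0.676] shift [-0.03  -0.036  3.495] turn [ 0.002 -0.017 -0.007]
```

View pics/w1o.png

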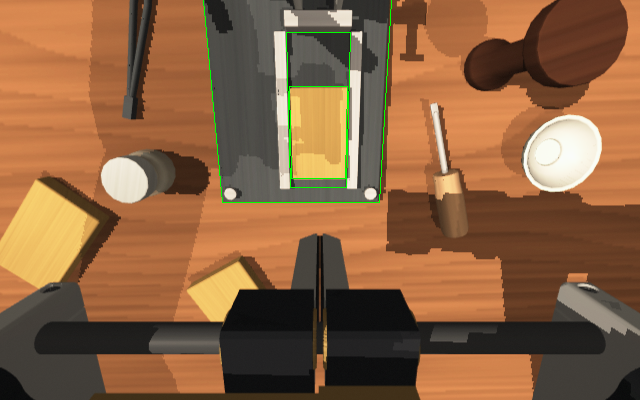

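The overlay matches the wrist view: the block is at (320,133), with the closed fingers centred behind it. I descend and push.

>>> drive_tool --motion "0 -0.04 1 0 0 0;0 -0.04 2 0 0 0;0 -0.04 2.9 0 0 0;0 -0.04 3.3 0 0 0;0 -0.04 3.46 0 0 0;0 -0.04 3.46 0 0 0;0.2 -0.04 3.46 0 0 0;0.4 -0.04 3.46 0 0 0;0.55 -0.04 3.46 0 0 0;0.7 -0.04 3.46 0 0 0;0.85 -0.04 3.46 0 0 0;1 -0.04 3.46 0 0 0;1.15 -0.04 3.46 0 0 0;1.3 -0.04 3.46 0 0 0;1.45 -0.04 3.46 0 0 0;1.6 -0.04 3.46 0 0 0;1.7 -0.04 3.46 0 0 0;1.8 -0.04 3.46 0 0 0;1.8 -0.04 3.46 0 0 0"

```text
time_s: 5.5
tcp_pos: [0.4894, 0.0603, 0.2156]
orientation: [[1.0, -0.03, 0.001], [-0.03, -1.0, -0.0], [0.001, 0.0, -1.0]]
force: [-0.4, -0.4, -0.3]
gripper_width: 0.0005
finger_force: 0.2
```

```bash
python3 go.py -103 0 16.5
```

```text
t 5.5 tip fix [-109.932    0.766   16.371] F [-0.427 -0.413 -0.279] shift [ 0.239  0.026 -0.004] turn [ 0.001 -0.011  0.004]
```

>>> drive_tool --motion "0.05 0.02 0 0 0 0;0.1 0.02 0 0 0 0;0.14 0.02 0 0 0 0;0.17 0.02 0 0 0 0;0.2 0.02 0 0 0 0;0.23 0.02 0 0 0 0;0.26 0.02 0 0 0 0"

```text
time_s: 6.38
tcp_pos: [0.4959, 0.0595, 0.2149]
orientation: [[1.0, -0.03, -0.005], [-0.03, -1.0, 0.0], [-0.005, 0.0, -1.0]]
force: [-11.2, -0.6, 6.3]
gripper_width: 0.0003
finger_force: 4.9
```

```bash
python3 - <<'E'
from go import *
go(-103,0,16.5)
c=r.calibration("wrist");im=snap("wrist","w2.png")
print([(q["p"],q["uv"],q["region"].sum()) for q in r.regions_of("block","wrist")])
cv2.imwrite("pics/w2c.png",cv2.resize(im[0:250,200:440,::-1],None,fx=2,fy=2))
E
```

```text
t 6.375 tip fix [-104.635    0.244   15.712] F [-11.167  -0.58    6.308] shift [ 0.021  0.009 -0.026] turn [0.001 0.049 0.007]
[(0.63, [326.3, 169.4], np.int64(11539)), (0.5, [211.1, 387.1], np.int64(233)), (0.31, [242.2, 94.1], np.int64(75470))]
```

View pics/w2c.png

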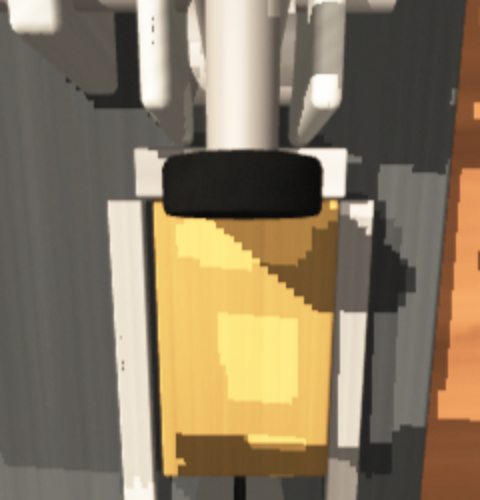

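The crop shows the block up at the stop (crop row ~200), under the foot, with 11 N on the fingers. A slightly firmer press will seat it flat.

>>> drive_tool --motion "0.04 0 -0.02 0 0 0;0.08 0 -0.02 0 0 0;0.1 0 -0.02 0 0 0;0.1 0 -0.02 0 0 0"

```text
time_s: 6.98
tcp_pos: [0.4975, 0.0596, 0.2149]
orientation: [[1.0, -0.029, -0.013], [-0.029, -1.0, 0.0], [-0.013, 0.0, -1.0]]
force: [-17.4, -1.7, 12.9]
gripper_width: 0.0003
finger_force: 8.6
```

```bash
python3 go.py -103 0 16.5
```

```text
t 6.975 tip fix [-104.595    0.298   15.676] F [-17.382  -1.684  12.922] shift [-0.03   0.012 -0.028] turn [0.002 0.119 0.013]
```

Block is home (tip stays still while force rises to 17 N). I retreat, then go up and over behind the lever grip.

>>> drive_tool --motion "-0.2 0 0 0 0 0;-0.5 0 0 0 0 0;-0.8 0 0 0 0 0;-0.9 0 -0.6 0 0 0;-0.9 0 -1.8 0 0 0;-0.9 0 -3 0 0 0;-0.9 -0.3 -3.7 0 0 0;-0.7 -1 -3.8 0 0 0;-0.2 -1.7 -3.8 0 0 0;0.4 -2 -3.8 0 0 0;0.9 -2 -3.8 0 0 0;1.1 -2 -3.8 0 0 0;1.1 -2 -3.8 0 0 0"

```text
time_s: 8.6
tcp_pos: [0.5347, 0.1179, 0.3298]
orientation: [[1.0, -0.031, -0.0], [-0.031, -1.0, -0.0], [-0.0, 0.0, -1.0]]
force: [-0.6, -0.2, -0.1]
gripper_width: 0.0008
finger_force: 0.0
```

```bash
python3 - <<'E'
from go import *
go(-60,60,130)
a=snap("top","t2.png");b=snap("scene","s2.png")
for n in("top","scene"):
    print(n,poly(r.calibration(n),p,[[-25,60,160],[25,60,56],[-15,0,30]]).tolist())
A=cv2.resize(a[100:250,255:355],None,fx=4,fy=4);B=cv2.resize(b[180:330,280:400],None,fx=3.33,fy=4)
cv2.imwrite("pics/ab.png",np.hstack([A,B])[:,:,::-1])
E
```

```text
t 8.6 tip fix [-66.724  59.791 130.62 ] F [-0.557 -0.189 -0.139] shift [ 0.222 -0.007  0.021] turn [ 0.     0.003 -0.002]
top [[279.76216165439666, 173.0027018785414], [286.25048079475755, 155.37200642956134], [312.611429252095, 175.9755905209163]]
scene [[359.3189202046693, 200.59857380774343], [360.89891204144965, 254.84844775616472], [328.3534953452556, 252.38660467650533]]
```

View pics/ab.png

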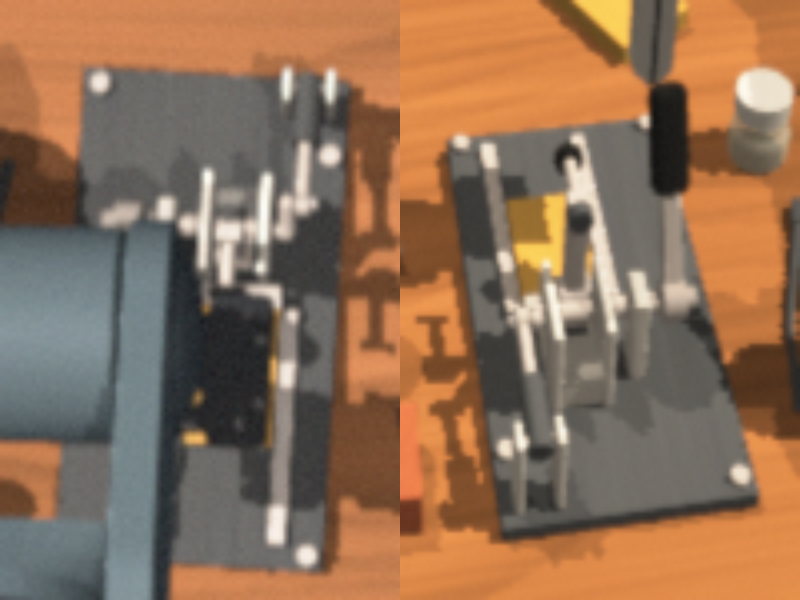

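The scene crop shows the fingers at (655,70) directly behind the black grip at (667,130), in line. Next I push the lever.

>>> drive_tool --motion "0.3 0 0 0 0 0;0.6 0 0 0 0 0;0.8 0 0 0 0 0;1 0 0 0 0 0;1.2 0 0 0 0 0;1.4 0 0 0 0 0;1.6 0 0 0 0 0;1.8 0 0 0 0 0;2 0 0 0 0 0;2.2 0 0 0 0 0;2.4 0 0 0 0 0;2.6 0 0 0 0 0;2.8 0 0 0 0 0;3 0 0 0 0 0;3.2 0 0 0 0 0;3.4 0 0 0 0 0;3.6 0 0 0 0 0;3.75 0 0 0 0 0;3.9 0 0 0 0 0;3.9 0 0 0 0 0"

```text
time_s: 11.2
tcp_pos: [0.6518, 0.1148, 0.33]
orientation: [[1.0, -0.03, 0.0], [-0.03, -1.0, 0.0], [0.0, -0.0, -1.0]]
force: [0.5, -0.9, 0.6]
gripper_width: 0.0005
finger_force: 0.0
```

```bash
python3 - <<'E'
from go import *
go(-60,60,200)
a=snap("wrist","w3.png");b=snap("scene","s3.png")
A=cv2.resize(a,(640,400))[:, 120:520];B=cv2.resize(b[180:330,280:400],None,fx=3.33,fy=8/3)
cv2.imwrite("pics/ab3.png",np.hstack([A,B])[:,:,::-1])
E
```

```text
t 11.2 tip fix [ 50.498  60.255 130.766] F [ 0.468 -0.877  0.632] shift [-3.682  0.007 -2.308] turn [-0.    -0.001  0.004]
```

View pics/ab3.png

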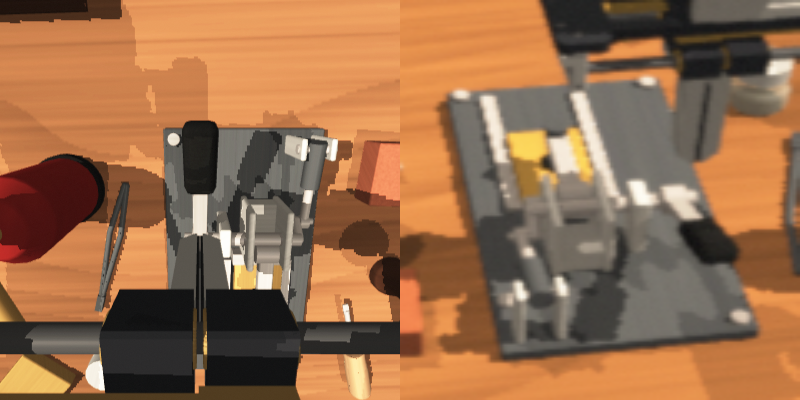

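The lever has gone over to the far side (crop 708,238) and the clamp arm is down on the block. I retreat upward and verify.

>>> drive_tool --motion "-0.2 0 -0.5 0 0 0;-0.6 0 -1.3 0 0 0;-1.5 0 -2 0 0 0;-3 0 -2.4 0 0 0;-4.5 0 -2.5 0 0 0;-6 0 -2.5 0 0 0;-7 0 -2.5 0 0 0;-7 0 -2.5 0 0 0;-7 0 -2.5 0 0 0"

```text
time_s: 12.42
tcp_pos: [0.4421, 0.1211, 0.4059]
orientation: [[1.0, -0.03, 0.002], [-0.03, -1.0, 0.0], [0.002, -0.0, -1.0]]
force: [-0.0, -0.9, -0.7]
gripper_width: 0.0006
finger_force: 0.0
```

```bash
python3 - <<'E'
from go import *
w=snap("wrist","w4.png")[:,:,::-1].copy();b=snap("scene","s4.png")[:,:,::-1].copy()
for n,im in(("wrist",w),("scene",b)):
    c=r.calibration(n)
    cv2.polylines(im,[np.round(poly(c,p,[[-95,-25,24],[-15,-25,24],[-15,25,24],[-95,25,24]])).astype(int)],True,(0,255,0),1)
    q=poly(c,p,[[127,60,108],[-53,0,24]]);print(n,q)
    cv2.circle(im,tuple(int(v) for v in np.round(q[0])),3,(255,0,255),1)
A=w[0:267,180:447];B=b[190:330,270:410]
cv2.imwrite("pics/ab4.png",np.hstack([cv2.resize(A,(400,400)),cv2.resize(B,(400,400))]))
print(r.get_state()["time_s"],r.get_state()["force"])
E
```

```text
wrist [[ 319.663 -192.467]
 [ 373.07    92.158]]
scene [[375.452 276.075]
 [325.33  241.751]]
12.525 [-0.162  0.299 -0.314]
```

View pics/ab4.png

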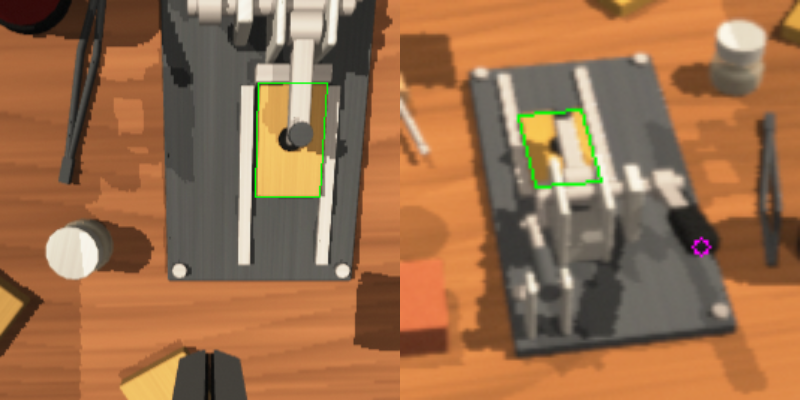

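The block coincides with its home outline, the foot is on it, and the lever tip is at the locked position (crop 701,246). Nothing else has moved, so I hand in.

```bash
python3 -c "
from bench import r
print(r.job_done())"
```

```text
the job is handed in; nothing more can be done
None
```

The brass block is home against the end stop, the lever has snapped into lock with the clamp's foot on the block, the other things look undisturbed in the last pictures, and the job was handed in at about 12.5 s; no verdict came back.

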